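# Stack two discs in the pedal press and squeeze them

## Robot

A 6-joint arm with a two-finger parallel gripper is mounted at the origin on the work surface. World frame = base frame: x ahead of the robot, y to its left, z up, the work surface at z = 0. Lengths are in mm, angles in rad, forces in N, time in s.
With the tool pointing down it reaches from about 300 to 775 mm from the base axis. Payload 14.6 kg.
Tool frame: the origin (TCP) lies midway between the tips of the shut fingers; the grasp point (between the pads) lies manip.tcp_to_grasp behind it (manip.tcp_to_grasp is the distance from the TCP to the grasp point, in mm); x points along the fingers, z is the direction in which the jaws open and shut, and the axes are right-handed (so a half turn about x gives the same grasp; the last joint's range is limited). The gripper opens to 94 mm and grips with 3 to 60 N. Pads are 16 mm wide; open, the fingers measure 119 mm over their backs; the gripper's body (75 mm by 177 mm) begins 78 mm behind the grasp point.
Start: joints at [-1.264, 0.3, 1.521, -0, 1.321, -0.067], TCP at [200.828, -512.013, 205.446] pointing down, gripper open.
Joint ranges: [-3.03, 3.03], [-0.79, 2.21], [0.23, 2.52], [-1.04, 4.18], [0, 3.07], [-2.55, 2.55]. Speed limits (rad/s): [2.22, 2.22, 2.57, 3.14, 3.14, 3.14].

## Interface

Orientations are given as [roll, pitch, yaw] about the fixed x, y, z axes, in that order (R = Rz(yaw) Ry(pitch) Rx(roll)).
In Python, from cell import manip gives the robot as it stands.
- The arm moves only by the shell command python3 -m jog 'ROWS' [FORCE]. ROWS is JSON, a list of rows, each an object of numbers: "grip": the opening, from 0 (shut) to 1 (fully open); "tx", "ty", "tz": the shift along the tool's x, y, z in units of 40 mm (1.0 is 40 mm); "turn": the turn about the tool's x in units of 6 degrees (1.0 is 6 degrees). In form: [{"grip": .., "tx": .., "ty": .., "tz": .., "turn": ..}, ...]. A call has 1 to 12 rows; each row is the pose to reach, as a shift and turn from the pose commanded when the call began, along the tool's axes at that moment; what a row does not reach only later rows make up. A row lasts 1/12 s, in which the tool goes at most 41.7 mm and 7.16 degrees, less where a joint would pass 70% of its speed; a pose out of reach is approached as far as the arm can. A call with a gripper value outside its range is refused whole. The fingers move at their own pace and stop on an object; FORCE is the grip in N (left out, the last holds). Time passes only in rows, so rows that repeat a pose let the fingers close. It gives the time, the measured TCP pose, the force and the opening at its end, in the units of the state.
- manip.read_state(): the state, without advancing time (a new reading comes with each control period).
- manip.camera(name): name is "scene" or "top" or "wrist"; returns a dict with "image" (400x640x3 uint8, red, green, blue), "fx", "fy", "cx", "cy" (pixels), "eye" and "attitude" of the camera in the world. Camera axes: x right, y up, looking along -z (the intrinsics and any distortion apply to the point x, -y, -z); pixel columns grow to the right and rows downward; lengths in mm; the calibration is good to about 2 mm. The wrist camera is an equidistant fisheye: a pixel r from the principal point sees the ray r / f radians off the axis. A picture is of the moment at which its call begins. There is no depth.
- manip.sign_off(): hands the job in, once; it reports no verdict.
The state is a dict: "clock": time; "joints": joint angles; "qd": joint speeds; "effort": joint torques, N m; "eef_pos": TCP position; "eef_rot": TCP orientation; "wrist_force": force on the tool from outside, world axes, zero at the start; "moment": the same for the moment, N m; "finger_gap": finger opening in mm.
Only numpy, scipy, OpenCV 4.12 (cv2) and the standard library are available. Lean on these libraries where they do the work, as an engineer would, in place of code of your own. Each camera call takes 0.05 s, during which the arm holds its last target. There are 200 camera calls.

## Task

Make up a wheel core in the small bench press: lay the wider disc flat in the middle of the press's round plate and the smaller disc flat in the middle of the wider one. Then press the hinged pedal down to its stop and hold it there for about a second, so that the swinging press arm squeezes the stack, and let the pedal come all the way back up with the stack still centred. Do not push on the press arm itself, and leave the jar and the tin cup where they are.

Things in the scene. Friction and masses are not known exactly. Their poses are not given: they have to be found in the camera images.
- wide_disc: the wider disc: flat plywood, 56 mm across, 14 mm thick, lying loose on the bench; origin at the centre of its underside, z up along its axis
- small_disc: the smaller disc: flat aluminium, 42 mm across, 12 mm thick, lying loose on the bench; origin at the centre of its underside, z up along its axis
- plate_top (a point): centre of the upper face of the press's fixed round steel plate, 80 mm across, 30 mm above the bench. Axes: x towards the hinges (away from the robot), y from the pedal towards the plate, z up. It stands on the press's fixed grey base, 20 mm thick, which reaches from -100 to +150 mm in x and from -180 to +60 mm in y of this point
- pedal_tread (a point): point to press on the pedal's rubber tread (80 x 56 mm). The pedal, a steel strip 60 x 180 mm, is hinged at its far end, 145 mm from this point and 45 mm above the bench; its free end, 35 mm past this point, slants up to the robot. At rest the point is about 117 mm above the bench, at the stop about 62 mm. x, y as the plate's but tilted with the tread; z square to it
- pedal (a joint): pedal angle, rad: 0 = up (at rest), 0.40 = down on its stop. A spring returns it; pressing at the tread takes about 3 N at first and 10 to 15 N at the stop
- press_arm: the press arm: a steel bar 24 mm wide, 145 mm long, origin at its hinge, 130 mm from the plate's centre in +x and 71 mm above the bench. At rest it stands upright, to 215 mm above the bench; its own -x runs along the bar from the hinge. The pedal swings it down level over the plate on to the 26 mm stack
- press_pad: the round black sprung pad, 34 mm across, at the end of the press arm; origin on the arm's centre line over the pad's centre, the pad's face 18 mm from it
- jar: bystander: brown glass jar with a dark cap, 60 mm across, 95 mm tall, origin at the centre of its underside
- tin: bystander: open steel cup, 68 mm across, 80 mm tall, origin at the centre of its underside
There are look-alikes about, which are no part of the job. Several things have the shape of the wide_disc; the one meant has the colours described above.

How it is judged:
By the outcome, as a careful person would: the job done as asked, in the order asked, and still so for the second after the job is handed in, with the robot touching nothing.
It also fails if it takes over 72 s, if anything falls off the work surface, if the arm or the gripper's body presses on something with over 40 N, if the wrist force passes 120 N, or if a joint passes its speed limit or range.

## Working session

There is one attempt and no reset: what is moved stays moved. The work goes in short steps, Python scripts to look and compute and a shell command to move; the robot and the scene stay as the last step left them, time stands still between calls to the robot, and variables do not carry over. Pictures are saved under pics/ and viewed, about 8 in all and at most 12, crops included, and the job is handed in when it is done.

```bash
ls; mkdir -p pics; cat > h.py <<'E'
import numpy as np, cv2
from cell import manip
from scipy.spatial.transform import Rotation as R
def snap(name,fn,crop=None,scale=1):
    c=manip.camera(name); im=c["image"][:,:,::-1].copy()
    np.savez('pics/'+fn+'.npz',**{k:np.array(v) for k,v in c.items()})
    if crop: x0,y0,x1,y1=crop; im=im[y0:y1,x0:x1]
    if scale!=1: im=cv2.resize(im,None,fx=scale,fy=scale,interpolation=cv2.INTER_CUBIC)
    cv2.imwrite('pics/'+fn+'.png',im); return c
def rotm(a):
    a=np.array(a); 
    if a.shape==(3,3): return a
    return R.from_euler('xyz',a).as_matrix() if a.size==3 else R.from_quat(a).as_matrix()
def ray(c,u,v,fish=False):
    x=(u-float(c["cx"]))/float(c["fx"]); y=(v-float(c["cy"]))/float(c["fy"])
    if fish:
        t=np.hypot(x,y); s=np.sin(t)/t if t>1e-9 else 1; d=np.array([x*s,-y*s,-np.cos(t)])
    else: d=np.array([x,-y,-1.])
    return np.array(c["eye"]),rotm(c["attitude"])@d
def onz(c,u,v,z,fish=False):
    e,d=ray(c,u,v,fish); return e+d*(z-e[2])/d[2]
def proj(c,p,fish=False):
    q=rotm(c["attitude"]).T@(np.array(p)-np.array(c["eye"])); x,y,z=q[0],-q[1],-q[2]
    if fish:
        r=np.hypot(x,y); t=np.arctan2(r,z); x,y=x/r*t,y/r*t
    else: x,y=x/z,y/z
    return float(c["cx"])+float(c["fx"])*x, float(c["cy"])+float(c["fy"])*y
def load(fn): return np.load('pics/'+fn+'.npz')
E
python3 - <<'E'
from h import *
for n in("top","scene"):
    c=snap(n,n+"0"); print({k:v for k,v in c.items() if k!="image"})
print(manip.read_state(), manip.tcp_to_grasp)
E
```

```text
pics
{'fx': 411.0987515853035, 'fy': 411.0987515853035, 'cx': 315.4398688411581, 'cy': 197.67972293631888, 'eye': array([ 371.95478778,   36.99041531, 1078.15661212]), 'attitude': array([ 0.1644987 ,  0.00669125, -1.58335368])}
{'fx': 396.4755224840131, 'fy': 396.4755224840131, 'cx': 317.7403786059819, 'cy': 198.89370809627326, 'eye': array([ 924.95830595, -726.74410633,  901.13995303]), 'attitude': array([0.85185759, 0.01241252, 0.45198519])}
{'clock': 0.1, 'joints': array([-1.26359283e+00,  3.00381778e-01,  1.52152277e+00, -4.29981782e-05,
        1.32072873e+00, -6.66086344e-02]), 'qd': array([-0.00019109, -0.00142183, -0.00344813, -0.00211149,  0.00136701,
       -0.00095341]), 'effort': array([-8.51491762e-06, -5.32648087e+01, -3.53284621e+01,  7.09433248e-02,
        2.34568800e-02, -5.48014020e-05]), 'eef_pos': array([ 200.74968533, -511.79033434,  204.96000281]), 'eef_rot': array([3.11498642, 1.56975487, 1.91801288]), 'wrist_force': array([-0.62179876,  0.54707904, -0.165908  ]), 'moment': array([ 0.02844518, -0.01707249,  0.01282539]), 'finger_gap': 94.13661294072656} 18.8
```

View pics/top0.png

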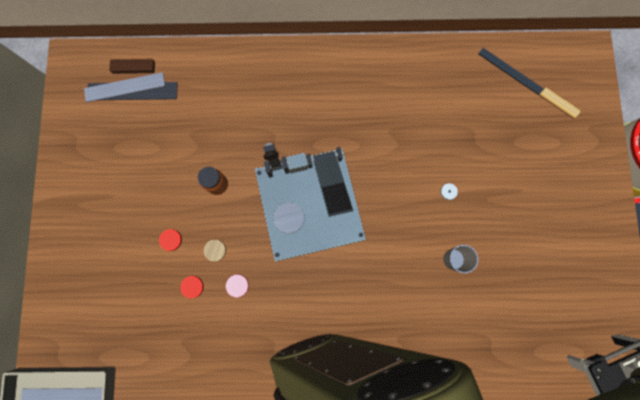

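View pics/scene0.png

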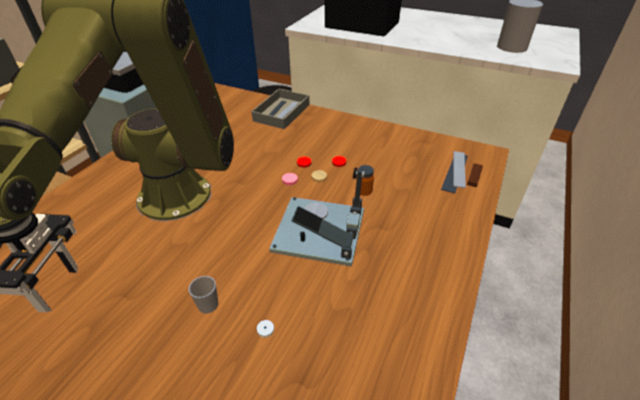

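Top view: candidates for the wide disc are red (170,240), red (191,287), pink (236,286) and plywood-tan (214,250). I choose the tan one. Small disc: the only candidate is the silvery disc at (450,191). The press plate is at (289,217), pedal (333,185), jar (210,180), tin (463,259). One close crop checks this.

```bash
python3 - <<'E'
from h import *
c=load("top0"); im=c["image"][:,:,::-1]
a=cv2.resize(im[142:302,180:376],None,fx=3.6,fy=3.6,interpolation=cv2.INTER_CUBIC)
b=cv2.resize(im[171:211,430:470],None,fx=3.6,fy=3.6,interpolation=cv2.INTER_CUBIC)
a[-144:,-144:]=b[:144,:144]
cv2.imwrite("pics/crop0.png",a); print(a.shape)
E
```

```text
(576, 706, 3)
```

View pics/crop0.png

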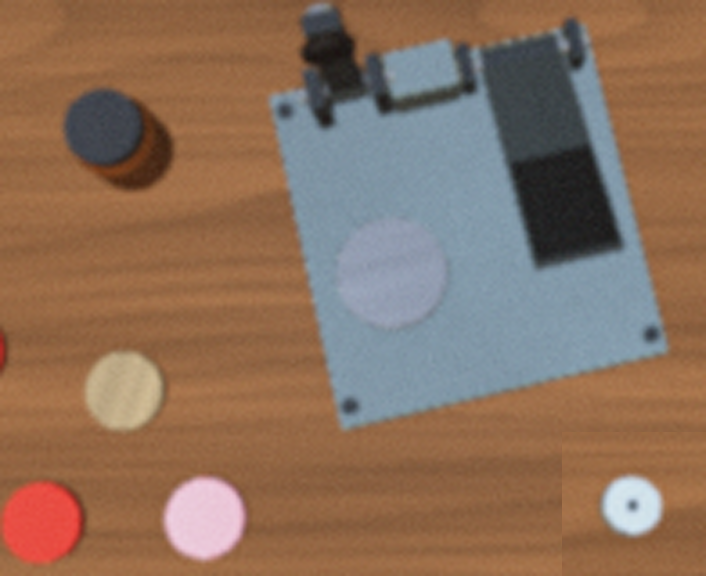

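The crop confirms it: the plywood disc is at crop (124,391), the plate centre at (391,272), and the holed aluminium disc at inset (70,73). Next I work out positions.

```bash
python3 - <<'E'
from h import *
c=load("top0")
f=lambda x,y,x0=180,y0=142:((x+.5)/3.6-.5+x0,(y+.5)/3.6-.5+y0)
W=onz(c,*f(124,391),14);P=onz(c,*f(391,272),30);S=onz(c,*f(70,73,430,171),12)
print("W",W,"P",P,"S",S)
K=[onz(c,*f(*p),20) for p in((270,97),(342,430),(667,352))]
print(K); x=K[0]-K[1]; print("len",np.linalg.norm(x)); y=K[1]-K[2]; print(np.linalg.norm(y)) 
print("yaw",np.arctan2(x[1],x[0]),np.arctan2(y[1],y[0])-np.pi/2)
T=[onz(c,*f(*p),z) for p,z in(((512,160),100),((585,147),100),((620,246),130),((537,268),130))]
print(np.mean(T,0)); 
th=np.arctan2(x[1],x[0]); ex=np.array([np.cos(th),np.sin(th),0]);ey=np.array([-ex[1],ex[0],0])
m=np.mean(T,0)-P; print("tread in plate frame",m@ex,m@ey)
J=onz(c,*f(104,127),95); U=onz(c,463,258,80); print("jar",J,"tin",U)
for n in((82,522),(204,518),): print(onz(c,*f(*n),14))
s=manip.read_state(); Rt=rotm(s["eef_rot"]); print(Rt)
E
```

```text
W [415.10656035 304.45931454  14.        ] P [496.23241329 112.20733306  30.        ] S [ 562.24158622 -309.83100659   12.        ]
[array([627.8294298, 201.5687798,  20.       ]), array([385.49797047, 147.78261709,  20.        ]), array([437.4853264 , -83.62031559,  20.        ])]
len 248.22869995186835
237.1708296336877
yaw 0.21841225371374384 0.22099233664441154
[529.64510261  -7.55444383 115.        ]
tread in plate frame 6.66892806656001 -124.15641912265235
jar [590.35383583 302.69914148  95.        ] tin [ 386.32783068 -310.25986796   80.        ]
[323.78679174 331.55616035  14.        ]
[325.49317352 245.50724409  14.        ]
[[-3.54388755e-04  9.30938160e-01  3.65176691e-01]
 [ 9.79306230e-04  3.65176862e-01 -9.30937646e-01]
 [-9.99999458e-01  2.77059760e-05 -1.04108811e-03]]
```

```bash
cat >> h.py <<'E'
def plan(*targets,yaw=0.2197):
    s=manip.read_state(); Rt=rotm(s["eef_rot"]); p=np.array(s["eef_pos"])
    cur=np.arctan2(Rt[1,2],Rt[0,2]); d=(yaw-cur+np.pi)%(2*np.pi)-np.pi
    print("turn",round(-np.degrees(d)/6,2),"pos",p.round(1),"t",s["clock"],"gap",s["finger_gap"],"F",np.round(s["wrist_force"],1))
    for t in targets: print(t,"-> tx,ty,tz",np.round(Rt.T@(np.array(t)-p)/40,3))
E
python3 -c "
from h import *
plan((330,-380,210),(450,-100,210),(415,304,160))"
```

```text
turn -13.53 pos [ 200.7 -511.8  205. ] t 0.1 gap 94.13661294072656 F [-0.6  0.5 -0.2]
(330, -380, 210) -> tx,ty,tz [-0.124  4.211 -1.887]
(450, -100, 210) -> tx,ty,tz [-0.118  9.56  -7.308]
(415, 304, 160) -> tx,ty,tz [  1.142  12.434 -17.029]
```

```bash
python3 -m jog '[{"grip":1,"tx":-0.12,"ty":2.1,"tz":-0.95,"turn":-1},{"grip":1,"tx":-0.12,"ty":4.2,"tz":-1.9,"turn":-2},{"grip":1,"tx":-0.12,"ty":4.2,"tz":-1.9,"turn":-3},{"grip":1,"tx":-0.12,"ty":4.2,"tz":-1.9,"turn":-4},{"grip":1,"tx":-0.12,"ty":9.56,"tz":-7.3,"turn":-5},{"grip":1,"tx":-0.12,"ty":9.56,"tz":-7.3,"turn":-6},{"grip":1,"tx":-0.12,"ty":9.56,"tz":-7.3,"turn":-7},{"grip":1,"tx":-0.12,"ty":9.56,"tz":-7.3,"turn":-8},{"grip":1,"tx":-0.12,"ty":9.56,"tz":-7.3,"turn":-9.2},{"grip":1,"tx":-0.12,"ty":9.56,"tz":-7.3,"turn":-10.4},{"grip":1,"tx":-0.12,"ty":9.56,"tz":-7.3,"turn":-11.6},{"grip":1,"tx":-0.12,"ty":9.56,"tz":-7.3,"turn":-12.6}]' 10; python3 -c "
from h import *
plan((415,304,160))"
```

```text
clock: 1.1
eef_pos: [450.8, -97.6, 210.2]
eef_rot: [1.406, 1.57, 1.537]
wrist_force: [0.6, -0.6, 0.6]
finger_gap: 94.1
turn -0.86 pos [450.8 -97.6 210.2] t 1.1 gap 94.10771386722062 F [ 0.6 -0.6  0.6]
(415, 304, 160) -> tx,ty,tz [ 1.259 10.072  0.415]
```

```bash
python3 -m jog '[{"grip":1,"tx":0,"ty":1,"tz":0,"turn":-0.9},{"grip":1,"tx":0,"ty":2,"tz":0,"turn":-0.9},{"grip":1,"tx":0,"ty":3,"tz":0.1,"turn":-0.9},{"grip":1,"tx":0,"ty":4,"tz":0.2,"turn":-0.9},{"grip":1,"tx":0,"ty":5,"tz":0.2,"turn":-0.9},{"grip":1,"tx":0,"ty":6,"tz":0.3,"turn":-0.9},{"grip":1,"tx":0.2,"ty":7,"tz":0.3,"turn":-0.9},{"grip":1,"tx":0.5,"ty":8,"tz":0.4,"turn":-0.9},{"grip":1,"tx":0.8,"ty":9,"tz":0.42,"turn":-0.9},{"grip":1,"tx":1.26,"ty":10.07,"tz":0.42,"turn":-0.9},{"grip":1,"tx":1.26,"ty":10.07,"tz":0.42,"turn":-0.9},{"grip":1,"tx":1.26,"ty":10.07,"tz":0.42,"turn":-0.9}]'; python3 - <<'E'
from h import *
c=snap("wrist","w1"); print({k:v for k,v in c.items() if k!="image"})
print(proj(c,(415.1,304.5,14),True)); plan((415.1,304.5,40),(415.1,304.5,2.5))
E
```

```text
clock: 2.1
eef_pos: [416.5, 302.6, 158.3]
eef_rot: [-2.818, 1.568, -2.598]
wrist_force: [0.3, -0.6, -0.1]
finger_gap: 93.9
{'fx': 309.70691628693146, 'fy': 309.70691628693146, 'cx': 313.79352006371386, 'cy': 203.5899872486318, 'eye': array([401.27781355, 373.24688995, 339.06476041]), 'attitude': array([-0.24840199,  0.00200615,  0.22024865])}
(np.float64(312.9748213269341), np.float64(192.4438740769899))
turn -0.01 pos [417.2 301.4 159.3] t 2.15 gap 93.92403157309195 F [-0.  -0.6  0.1]
(415.1, 304.5, 40) -> tx,ty,tz [ 2.983  0.09  -0.031]
(415.1, 304.5, 2.5) -> tx,ty,tz [ 3.92  0.09 -0.03]
```

View pics/w1.png

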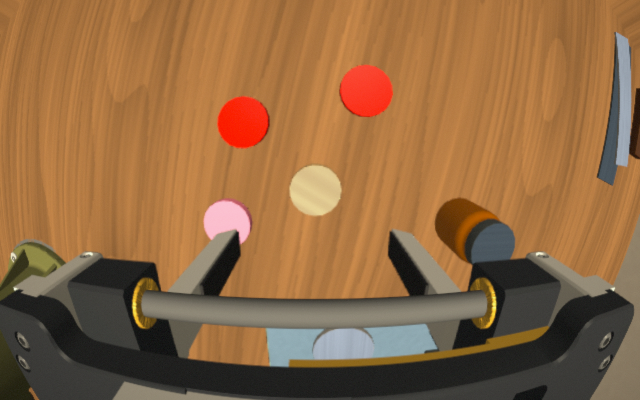

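Wrist view: plywood disc centred at (315.5,190.5), about 2.5 px from prediction; neighbours clear of the fingers.

```bash
python3 - <<'E'
from h import *
c=load("w1"); print(onz(c,315.5,190.5,14,True))
E
python3 -m jog '[{"grip":1,"tx":1,"ty":0.08,"tz":-0.02,"turn":0},{"grip":1,"tx":2,"ty":0.08,"tz":-0.02,"turn":0},{"grip":1,"tx":2.8,"ty":0.08,"tz":-0.02,"turn":0},{"grip":1,"tx":2.8,"ty":0.08,"tz":-0.02,"turn":0},{"grip":1,"tx":2.8,"ty":0.08,"tz":-0.02,"turn":0},{"grip":1,"tx":2.8,"ty":0.08,"tz":-0.02,"turn":0}]'; python3 - <<'E'
from h import *
c=snap("wrist","w2",(220,120,460,300),3.3)
print(proj(c,(415.1,304.5,14),True)); plan((415.1,304.5,2.5))
E
```

```text
[417.27662721 307.17369505  14.        ]
clock: 2.65
eef_pos: [417.6, 304.2, 50.3]
eef_rot: [0.325, 1.568, 0.541]
wrist_force: [0.1, -0.2, 0.5]
finger_gap: 94.1
(np.float64(310.1216341646737), np.float64(225.253417656747))
turn -0.04 pos [417.7 304.5  50.5] t 2.7 gap 93.91403320025971 F [-0.6  1.   0.6]
(415.1, 304.5, 2.5) -> tx,ty,tz [ 1.201  0.013 -0.067]
```

View pics/w2.png

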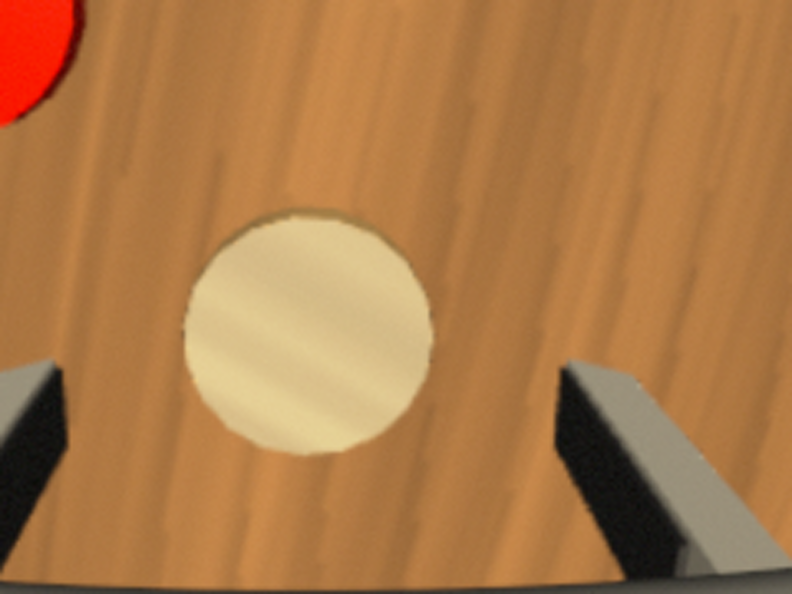

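```bash
python3 - <<'E'
from h import *
c=load("w2"); d=onz(c,313.0,221.2,14,True); print(d)
s=manip.read_state(); Rt=rotm(s["eef_rot"]); p=np.array(s["eef_pos"])
for j in(-47,47):
  for w in(-8,8):
    u,v=proj(c,p+Rt@np.array([0,w,j]),True); print(j,w,(u-220)*3.3,(v-120)*3.3)
plan((d[0],d[1],2.5),(d[0],d[1],105))
E
```

```text
[416.5034226  308.01465751  14.        ]
-47 -8 69.16898501580795 445.3880526270533
-47 8 62.85056294721599 368.57876428899135
47 -8 549.1084955245838 445.51830095559234
47 8 555.4400189215603 368.7006229566034
turn -0.04 pos [417.7 304.5  50.5] t 2.7 gap 93.91403320025971 F [-0.6  1.   0.6]
(np.float64(416.5034226045395), np.float64(308.0146575054217), 2.5) -> tx,ty,tz [ 1.201  0.092 -0.014]
(np.float64(416.5034226045395), np.float64(308.0146575054217), 105) -> tx,ty,tz [-1.362  0.095 -0.005]
```

```bash
python3 -m jog '[{"grip":1,"tx":0.4,"ty":0.07,"tz":-0.02},{"grip":1,"tx":0.8,"ty":0.07,"tz":-0.02},{"grip":1,"tx":1.1,"ty":0.07,"tz":-0.02},{"grip":1,"tx":1.17,"ty":0.07,"tz":-0.02},{"grip":1,"tx":1.17,"ty":0.07,"tz":-0.02},{"grip":0.5,"tx":1.17,"ty":0.07,"tz":-0.02},{"grip":0.5,"tx":1.17,"ty":0.07,"tz":-0.02},{"grip":0.5,"tx":1.17,"ty":0.07,"tz":-0.02},{"grip":0.5,"tx":1.17,"ty":0.07,"tz":-0.02},{"grip":0.5,"tx":1.17,"ty":0.07,"tz":-0.02},{"grip":0.5,"tx":1.17,"ty":0.07,"tz":-0.02},{"grip":0.5,"tx":1.17,"ty":0.07,"tz":-0.02}]' 12; python3 -c "
from h import *
plan((496.2,111.6,120))"
```

```text
turn -0.04 pos [417.7 304.5  50.5] t 2.7 gap 93.91403320025971 F [-0.6  1.   0.6]
(496.2, 111.6, 120) -> tx,ty,tz [-1.74  -5.128  0.891]$[0]: bad value
```

Every row needs all the fields, it seems.

```bash
python3 -m jog '[{"grip":1,"tx":0.4,"ty":0.07,"tz":-0.02,"turn":0},{"grip":1,"tx":0.8,"ty":0.07,"tz":-0.02,"turn":0},{"grip":1,"tx":1.1,"ty":0.07,"tz":-0.02,"turn":0},{"grip":1,"tx":1.17,"ty":0.07,"tz":-0.02,"turn":0},{"grip":1,"tx":1.17,"ty":0.07,"tz":-0.02,"turn":0},{"grip":0.5,"tx":1.17,"ty":0.07,"tz":-0.02,"turn":0},{"grip":0.5,"tx":1.17,"ty":0.07,"tz":-0.02,"turn":0},{"grip":0.5,"tx":1.17,"ty":0.07,"tz":-0.02,"turn":0},{"grip":0.5,"tx":1.17,"ty":0.07,"tz":-0.02,"turn":0},{"grip":0.5,"tx":1.17,"ty":0.07,"tz":-0.02,"turn":0},{"grip":0.5,"tx":1.17,"ty":0.07,"tz":-0.02,"turn":0},{"grip":0.5,"tx":1.17,"ty":0.07,"tz":-0.02,"turn":0}]' 12; python3 -c "
from h import *
plan((496.2,111.6,120))"
```

```text
clock: 3.7
eef_pos: [414.9, 306.9, 1.2]
eef_rot: [0.314, 1.571, 0.531]
wrist_force: [-0.4, 0.3, 2.5]
finger_gap: 55.7
turn -0.03 pos [414.9 306.9   1.2] t 3.7 gap 55.72054696629177 F [-0.4  0.3  2.5]
(496.2, 111.6, 120) -> tx,ty,tz [-2.97  -5.204  0.936]
```

```bash
python3 -m jog '[{"grip":0.4,"tx":-0.7,"ty":0,"tz":0,"turn":0},{"grip":0.4,"tx":-1.5,"ty":0,"tz":0,"turn":0},{"grip":0.4,"tx":-2.2,"ty":-0.6,"tz":0.1,"turn":0},{"grip":0.4,"tx":-2.2,"ty":-1.4,"tz":0.3,"turn":0},{"grip":0.4,"tx":-2.2,"ty":-2.3,"tz":0.5,"turn":0},{"grip":0.4,"tx":-2.2,"ty":-3.2,"tz":0.7,"turn":0},{"grip":0.4,"tx":-2.2,"ty":-4.1,"tz":0.9,"turn":0},{"grip":0.4,"tx":-2.2,"ty":-4.8,"tz":0.93,"turn":0},{"grip":0.4,"tx":-2.2,"ty":-5.2,"tz":0.93,"turn":0},{"grip":0.4,"tx":-2.2,"ty":-5.2,"tz":0.93,"turn":0},{"grip":0.4,"tx":-2.2,"ty":-5.2,"tz":0.93,"turn":0},{"grip":0.4,"tx":-2.2,"ty":-5.2,"tz":0.93,"turn":0}]'; python3 - <<'E'
from h import *
c=snap("wrist","w3",(180,150,460,330),2.8)
u,v=proj(c,(496.2,111.6,30),True); print((u-180)*2.8,(v-150)*2.8); plan((496.2,111.6,32))
E
```

```text
clock: 4.7
eef_pos: [495.6, 112.4, 89.0]
eef_rot: [2.173, 1.571, 2.39]
wrist_force: [-0.3, 0.1, -0.7]
finger_gap: 55.5
375.0979612412499 191.87896915079295
turn -0.02 pos [495.6 112.6  89. ] t 4.75 gap 55.17285240201338 F [0.5 0.3 0.4]
(496.2, 111.6, 32) -> tx,ty,tz [ 1.426 -0.029  0.009]
```

View pics/w3.png

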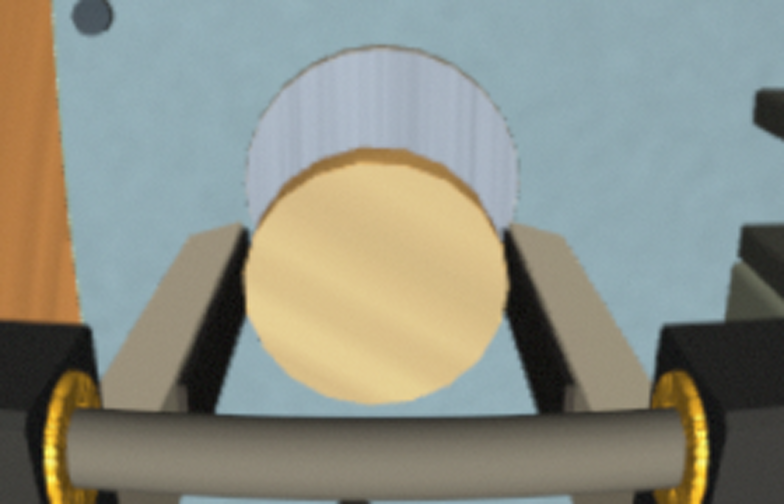

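Plate top face: left 246, right 519, top about 48 (crop px). Held disc: left 245, right 508, top 163, bottom 404. I fit both to get the relative offset.

```bash
cat >> h.py <<'E'
from scipy.optimize import least_squares
def fitc(c,obs,z,r,g,off,k):
    """obs: dict of crop extents l,r,t,b; returns the centre of a level circle"""
    t=np.linspace(0,2*np.pi,361)
    def res(q):
        uv=np.array([proj(c,(q[0]+r*np.cos(a),q[1]+r*np.sin(a),z),True) for a in t])
        uv=(uv-off+.5)*k-.5; e=dict(l=uv[:,0].min(),r=uv[:,0].max(),t=uv[:,1].min(),b=uv[:,1].max())
        return [e[i]-obs[i] for i in obs]
    s=least_squares(res,g); return s.x,s.fun
E
python3 - <<'E'
from h import *
c=load("w3"); o=np.array([180,150])
P,f=fitc(c,dict(l=246,r=519,t=48),30,40,(496,112),o,2.8); print(P,f)
D,f=fitc(c,dict(l=245,r=508,t=163,b=404),101,28,(496,112),o,2.8); print(D,f)
plan((*P,32)); s=manip.read_state(); Rt=rotm(s["eef_rot"])
print("shift P-D", Rt.T@np.array([*(P-D),0])/40)
E
```

```text
[497.6539834 113.9499347] [-1.16942971  1.17574476  0.09533397]
[496.24777503 111.54668075] [-0.22854942  0.2290171  -0.23143436  0.32281769]
turn -0.02 pos [495.6 112.6  89. ] t 4.75 gap 55.17285240201338 F [0.5 0.3 0.4]
(np.float64(497.653983395634), np.float64(113.94993470291124), 32) -> tx,ty,tz [1.426 0.021 0.058]
shift P-D [5.33788013e-07 5.10690535e-02 4.73033719e-02]
```

```bash
python3 -m jog '[{"grip":0.4,"tx":0.4,"ty":0.05,"tz":0.045,"turn":0},{"grip":0.4,"tx":0.8,"ty":0.05,"tz":0.045,"turn":0},{"grip":0.4,"tx":1.1,"ty":0.05,"tz":0.045,"turn":0},{"grip":0.4,"tx":1.25,"ty":0.05,"tz":0.045,"turn":0},{"grip":0.4,"tx":1.32,"ty":0.05,"tz":0.045,"turn":0},{"grip":0.4,"tx":1.36,"ty":0.05,"tz":0.045,"turn":0},{"grip":0.4,"tx":1.38,"ty":0.05,"tz":0.045,"turn":0},{"grip":0.4,"tx":1.38,"ty":0.05,"tz":0.045,"turn":0},{"grip":0.4,"tx":1.38,"ty":0.05,"tz":0.045,"turn":0}]'
```

```text
clock: 5.5
eef_pos: [497.5, 114.1, 34.4]
eef_rot: [-0.045, 1.57, 0.172]
wrist_force: [0.1, 0.2, 0.3]
finger_gap: 55.7
```

```bash
python3 -m jog '[{"grip":0.4,"tx":0.02,"ty":0,"tz":0,"turn":0},{"grip":0.4,"tx":0.02,"ty":0,"tz":0,"turn":0},{"grip":0.4,"tx":0.02,"ty":0,"tz":0,"turn":0}]'
```

```text
clock: 5.75
eef_pos: [497.3, 114.0, 33.2]
eef_rot: [-0.078, 1.571, 0.139]
wrist_force: [1.0, 0.2, -0.1]
finger_gap: 55.6
```

```bash
python3 -m jog '[{"grip":0.4,"tx":0.02,"ty":0,"tz":0,"turn":0},{"grip":0.4,"tx":0.04,"ty":0,"tz":0,"turn":0},{"grip":0.4,"tx":0.04,"ty":0,"tz":0,"turn":0},{"grip":0.4,"tx":0.04,"ty":0,"tz":0,"turn":0}]'
```

```text
clock: 6.08
eef_pos: [497.2, 114.0, 31.4]
eef_rot: [3.017, 1.571, -3.049]
wrist_force: [0.8, 0.5, -0.2]
finger_gap: 55.3
```

```bash
python3 -m jog '[{"grip":0.4,"tx":0.015,"ty":0,"tz":0,"turn":0},{"grip":0.4,"tx":0.015,"ty":0,"tz":0,"turn":0},{"grip":0.62,"tx":0.015,"ty":0,"tz":0,"turn":0},{"grip":0.66,"tx":0.015,"ty":0,"tz":0,"turn":0},{"grip":0.7,"tx":0.015,"ty":0,"tz":0,"turn":0},{"grip":0.7,"tx":0,"ty":0,"tz":0,"turn":0},{"grip":0.7,"tx":-0.5,"ty":0,"tz":0,"turn":0},{"grip":0.7,"tx":-1.2,"ty":0,"tz":0,"turn":0},{"grip":0.7,"tx":-2,"ty":0,"tz":0,"turn":0},{"grip":1,"tx":-2.8,"ty":0,"tz":0,"turn":0},{"grip":1,"tx":-3.6,"ty":0,"tz":0,"turn":0},{"grip":1,"tx":-3.6,"ty":0,"tz":0,"turn":0}]'; python3 - <<'E'
from h import *
c=snap("wrist","w4",(180,150,460,330),2.8)
plan((567,-200,175),(564,-307,110))
E
```

```text
clock: 7.08
eef_pos: [499.3, 114.4, 181.5]
eef_rot: [-0.059, 1.562, 0.158]
wrist_force: [0.7, 0.3, 0.3]
finger_gap: 82.0
turn -0.03 pos [498.4 114.2 178.4] t 7.1333 gap 86.22123870393943 F [-0.7 -0.7 -0.2]
(567, -200, 175) -> tx,ty,tz [ 0.087 -8.041 -0.016]
(564, -307, 110) -> tx,ty,tz [  1.709 -10.636  -0.673]
```

View pics/w4.png

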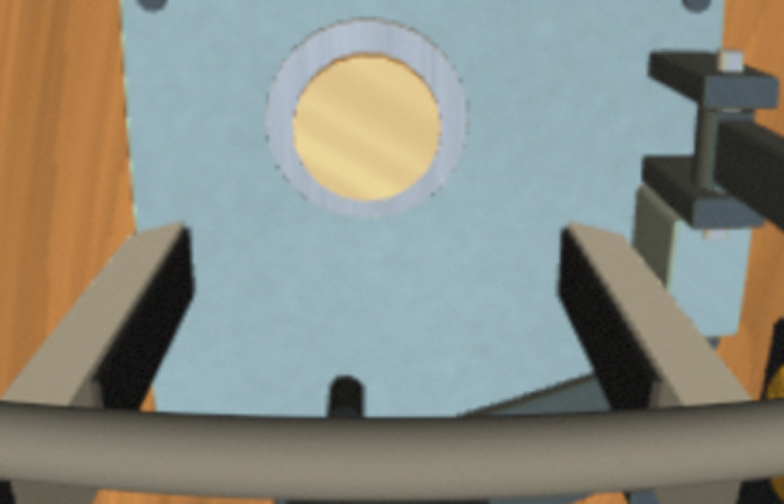

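```bash
python3 - <<'E'
from h import *
c=load("w4"); o=np.array([180,150])
P,f=fitc(c,dict(l=267,r=467,t=20,b=217),30,40,(496,112),o,2.8); print(P,f)
D,f=fitc(c,dict(l=293,r=440,t=54,b=201),44,28,(496,112),o,2.8); print(D,f, D-P)
E
python3 -m jog '[{"grip":1,"tx":0.1,"ty":-1,"tz":0,"turn":0},{"grip":1,"tx":0.1,"ty":-2,"tz":0,"turn":0},{"grip":1,"tx":0.1,"ty":-3,"tz":0,"turn":0},{"grip":1,"tx":0.1,"ty":-4,"tz":0,"turn":0},{"grip":1,"tx":0.1,"ty":-5,"tz":0,"turn":0},{"grip":1,"tx":0.1,"ty":-6,"tz":-0.1,"turn":0},{"grip":1,"tx":0.1,"ty":-7,"tz":-0.2,"turn":0},{"grip":1,"tx":0.1,"ty":-8,"tz":-0.3,"turn":0},{"grip":1,"tx":0.5,"ty":-9,"tz":-0.5,"turn":0},{"grip":1,"tx":1,"ty":-10,"tz":-0.67,"turn":0},{"grip":1,"tx":1.7,"ty":-10.64,"tz":-0.67,"turn":0},{"grip":1,"tx":1.7,"ty":-10.64,"tz":-0.67,"turn":0}]'; python3 -m jog '[{"grip":1,"tx":0,"ty":0,"tz":0,"turn":0},{"grip":1,"tx":0,"ty":0,"tz":0,"turn":0}]'; python3 - <<'E'
from h import *
c=snap("wrist","w5",(180,120,460,300),2.8)
u,v=proj(c,(564,-307,12),True); print((u-180)*2.8,(v-120)*2.8); plan((564,-307,3))
E
```

```text
[497.65473946 114.23874205] [-1.61938487  1.61980956 -0.75597169  0.92480209]
[497.46263766 114.22939904] [-0.75571327  0.7551951   1.03619334 -1.08567891] [-0.19210179 -0.00934301]
clock: 8.13
eef_pos: [559.6, -310.7, 99.5]
eef_rot: [2.426, 1.561, 2.638]
wrist_force: [-1.3, 1.1, -0.8]
finger_gap: 93.8
clock: 8.3
eef_pos: [562.4, -306.8, 106.9]
eef_rot: [2.244, 1.57, 2.461]
wrist_force: [-0.2, -0.3, 0.3]
finger_gap: 94.0
378.6165104642358 243.21388767485124
turn -0.02 pos [ 562.8 -306.6  107.9] t 8.35 gap 94.14213904976494 F [ 0.7 -0.1 -0.1]
(564, -307, 3) -> tx,ty,tz [ 2.623 -0.016  0.024]
```

View pics/w5.png

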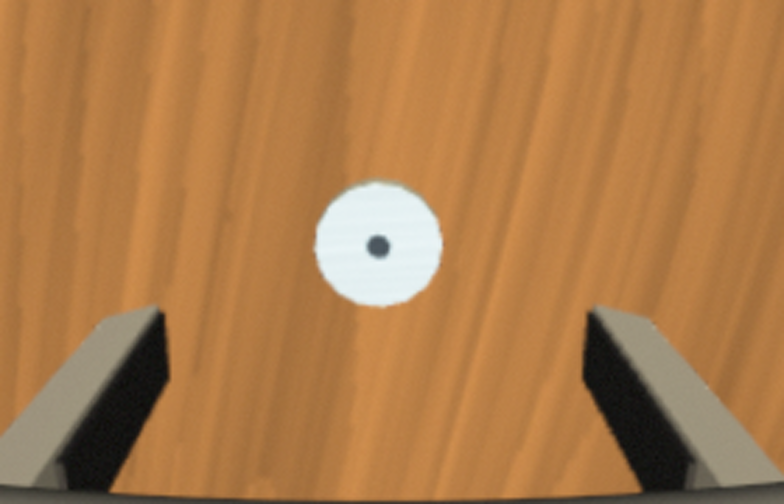

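The wide disc sits within 0.2 mm of the plate centre. The small disc is at (378,245) in the crop, right where predicted. Grasping it.

```bash
python3 -m jog '[{"grip":1,"tx":0.8,"ty":-0.02,"tz":0.03,"turn":0},{"grip":1,"tx":1.6,"ty":-0.02,"tz":0.03,"turn":0},{"grip":1,"tx":2.3,"ty":-0.02,"tz":0.03,"turn":0},{"grip":1,"tx":2.55,"ty":-0.02,"tz":0.03,"turn":0},{"grip":1,"tx":2.62,"ty":-0.02,"tz":0.03,"turn":0},{"grip":1,"tx":2.62,"ty":-0.02,"tz":0.03,"turn":0},{"grip":0.3,"tx":2.62,"ty":-0.02,"tz":0.03,"turn":0},{"grip":0.3,"tx":2.62,"ty":-0.02,"tz":0.03,"turn":0},{"grip":0.3,"tx":2.62,"ty":-0.02,"tz":0.03,"turn":0},{"grip":0.3,"tx":2.62,"ty":-0.02,"tz":0.03,"turn":0},{"grip":0.3,"tx":2.62,"ty":-0.02,"tz":0.03,"turn":0},{"grip":0.3,"tx":2.62,"ty":-0.02,"tz":0.03,"turn":0}]' 15;python3 -m jog '[{"grip":0.3,"tx":0,"ty":0,"tz":0,"turn":0},{"grip":0.3,"tx":0,"ty":0,"tz":0,"turn":0},{"grip":0.3,"tx":0,"ty":0,"tz":0,"turn":0},{"grip":0.3,"tx":0,"ty":0,"tz":0,"turn":0}]'; python3 -c "
from h import *
plan((564,-307,170),(497.5,114.2,170),(497.5,114.2,100))"
```

```text
clock: 9.35
eef_pos: [564.0, -308.0, 2.9]
eef_rot: [-0.793, 1.57, -0.577]
wrist_force: [-0.1, -0.3, -1.7]
finger_gap: 57.5
clock: 9.68
eef_pos: [563.9, -307.9, 2.6]
eef_rot: [2.314, 1.571, 2.531]
wrist_force: [-0.2, 0.1, 0.4]
finger_gap: 41.2
turn -0.03 pos [ 563.9 -307.9    2.6] t 9.6833 gap 41.2447257734628 F [-0.2  0.1  0.4]
(564, -307, 170) -> tx,ty,tz [-4.184  0.022  0.008]
(497.5, 114.2, 170) -> tx,ty,tz [-4.183 10.663  0.649]
(497.5, 114.2, 100) -> tx,ty,tz [-2.433 10.663  0.649]
```

```bash
python3 -m jog '[{"grip":0.3,"tx":-0.7,"ty":0,"tz":0,"turn":0},{"grip":0.3,"tx":-1.6,"ty":0,"tz":0,"turn":0},{"grip":0.3,"tx":-2.5,"ty":0.2,"tz":0,"turn":0},{"grip":0.3,"tx":-3.4,"ty":0.8,"tz":0,"turn":0},{"grip":0.3,"tx":-4.2,"ty":1.6,"tz":0,"turn":0},{"grip":0.3,"tx":-4.2,"ty":2.5,"tz":0.1,"turn":0},{"grip":0.3,"tx":-4.2,"ty":3.5,"tz":0.2,"turn":0},{"grip":0.3,"tx":-4.2,"ty":4.5,"tz":0.3,"turn":0},{"grip":0.3,"tx":-4.2,"ty":5.5,"tz":0.4,"turn":0},{"grip":0.3,"tx":-4.2,"ty":6.5,"tz":0.5,"turn":0},{"grip":0.3,"tx":-4.2,"ty":7.5,"tz":0.6,"turn":0},{"grip":0.3,"tx":-4.2,"ty":8.4,"tz":0.65,"turn":0}]'; python3 -c "
from h import *
plan((497.5,114.2,170),(497.5,114.2,100))"
```

```text
clock: 10.68
eef_pos: [516.4, 28.0, 170.8]
eef_rot: [0.367, 1.571, 0.584]
wrist_force: [0.9, 0.6, -0.4]
finger_gap: 41.4
turn -0.03 pos [516.4  28.  170.8] t 10.6833 gap 41.408119690267114 F [ 0.9  0.6 -0.4]
(497.5, 114.2, 170) -> tx,ty,tz [0.019 2.207 0.003]
(497.5, 114.2, 100) -> tx,ty,tz [1.769e+00 2.207e+00 2.000e-03]
```

```bash
python3 -m jog '[{"grip":0.3,"tx":0,"ty":0.9,"tz":0,"turn":0},{"grip":0.3,"tx":0,"ty":1.7,"tz":0,"turn":0},{"grip":0.3,"tx":0,"ty":2.23,"tz":0,"turn":0},{"grip":0.3,"tx":0.6,"ty":2.23,"tz":0,"turn":0},{"grip":0.3,"tx":1.3,"ty":2.23,"tz":0,"turn":0},{"grip":0.3,"tx":1.77,"ty":2.23,"tz":0,"turn":0},{"grip":0.3,"tx":1.77,"ty":2.23,"tz":0,"turn":0},{"grip":0.3,"tx":1.77,"ty":2.23,"tz":0,"turn":0},{"grip":0.3,"tx":1.77,"ty":2.23,"tz":0,"turn":0}]'; python3 - <<'E'
from h import *
c=snap("wrist","w6",(180,150,460,330),2.8)
plan((497.5,114.2,46.5))
E
```

```text
clock: 11.43
eef_pos: [498.5, 112.9, 101.2]
eef_rot: [-0.049, 1.569, 0.168]
wrist_force: [-0.5, 0.7, -0.1]
finger_gap: 41.6
turn -0.03 pos [498.6 112.9 101.3] t 11.4833 gap 41.15239660772877 F [ 0.2 -0.5 -1.5]
(497.5, 114.2, 46.5) -> tx,ty,tz [ 1.371  0.037 -0.023]
```

View pics/w6.png

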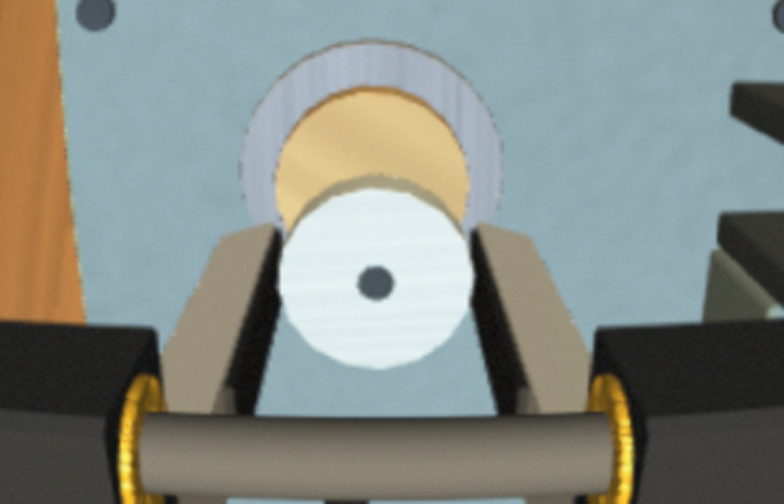

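```bash
python3 - <<'E'
from h import *
c=load("w6"); o=np.array([180,150])
P,f=fitc(c,dict(l=275,r=469,t=89),44,28,(496,112),o,2.8); print(P,f)
D,f=fitc(c,dict(l=278.5,r=473,t=188,b=369),110.5,21,(496,112),o,2.8); print(D,f)
s=manip.read_state(); Rt=rotm(s["eef_rot"]); print("shift",Rt.T@np.array([*(P-D),0])/40)
E
```

```text
[497.45961241 114.57159501] [-0.50938842  0.50894272  0.03023147]
[498.77588331 112.85160321] [-0.64284429  0.64334647  0.46980782 -0.50051969]
shift [-5.63673328e-05  4.90651027e-02 -2.29008859e-02]
```

```bash
python3 -m jog '[{"grip":0.3,"tx":0.4,"ty":0.045,"tz":-0.023,"turn":0},{"grip":0.3,"tx":0.8,"ty":0.045,"tz":-0.023,"turn":0},{"grip":0.3,"tx":1.1,"ty":0.045,"tz":-0.023,"turn":0},{"grip":0.3,"tx":1.22,"ty":0.045,"tz":-0.023,"turn":0},{"grip":0.3,"tx":1.26,"ty":0.045,"tz":-0.023,"turn":0},{"grip":0.3,"tx":1.3,"ty":0.045,"tz":-0.023,"turn":0},{"grip":0.3,"tx":1.3,"ty":0.045,"tz":-0.023,"turn":0},{"grip":0.3,"tx":1.3,"ty":0.045,"tz":-0.023,"turn":0},{"grip":0.3,"tx":1.3,"ty":0.045,"tz":-0.023,"turn":0}]'
```

```text
clock: 12.23
eef_pos: [496.9, 114.6, 48.5]
eef_rot: [-0.03, 1.57, 0.186]
wrist_force: [-0.4, -0.4, -0.1]
finger_gap: 41.7
```

```bash
python3 -m jog '[{"grip":0.3,"tx":0.015,"ty":0,"tz":0,"turn":0},{"grip":0.3,"tx":0.03,"ty":0,"tz":0,"turn":0},{"grip":0.3,"tx":0.04,"ty":0,"tz":0,"turn":0},{"grip":0.3,"tx":0.04,"ty":0,"tz":0,"turn":0},{"grip":0.3,"tx":0.04,"ty":0,"tz":0,"turn":0}]'
```

```text
clock: 12.65
eef_pos: [496.7, 114.5, 46.6]
eef_rot: [0.04, 1.571, 0.257]
wrist_force: [-2.8, -0.0, 4.9]
finger_gap: 41.5
```

Contact felt (about 5 N), so I release, rise and look.

```bash
python3 -m jog '[{"grip":0.3,"tx":-0.01,"ty":0,"tz":0,"turn":0},{"grip":0.47,"tx":-0.01,"ty":0,"tz":0,"turn":0},{"grip":0.52,"tx":-0.01,"ty":0,"tz":0,"turn":0},{"grip":0.58,"tx":-0.01,"ty":0,"tz":0,"turn":0},{"grip":0.58,"tx":-0.01,"ty":0,"tz":0,"turn":0},{"grip":0.58,"tx":-0.4,"ty":0,"tz":0,"turn":0},{"grip":0.58,"tx":-1.2,"ty":0,"tz":0,"turn":0},{"grip":0.5,"tx":-2,"ty":0,"tz":0,"turn":0},{"grip":0.2,"tx":-2.7,"ty":0,"tz":0,"turn":0},{"grip":0,"tx":-3.4,"ty":0,"tz":0,"turn":0},{"grip":0,"tx":-3.4,"ty":0,"tz":0,"turn":0},{"grip":0,"tx":-3.4,"ty":0,"tz":0,"turn":0}]'; python3 - <<'E'
from h import *
c=snap("wrist","w7",(180,150,460,330),2.8)
P=np.array([497.5,114.2,0]); th=.2197; ex=np.array([np.cos(th),np.sin(th),0]);ey=np.array([-ex[1],ex[0],0])
plan(P+4*ex-122*ey+[0,0,180],P+4*ex-122*ey+[0,0,125])
E
```

```text
clock: 13.65
eef_pos: [497.0, 114.6, 183.2]
eef_rot: [-0.055, 1.568, 0.162]
wrist_force: [-0.2, -0.7, -0.1]
finger_gap: 24.5
turn -0.03 pos [496.4 114.5 181.8] t 13.7 gap 20.363312994860852 F [ 0.7  0.7 -0.9]
[527.99214647  -3.99572329 180.        ] -> tx,ty,tz [ 0.046 -3.062  0.134]
[527.99214647  -3.99572329 125.        ] -> tx,ty,tz [ 1.421 -3.062  0.135]
```

View pics/w7.png

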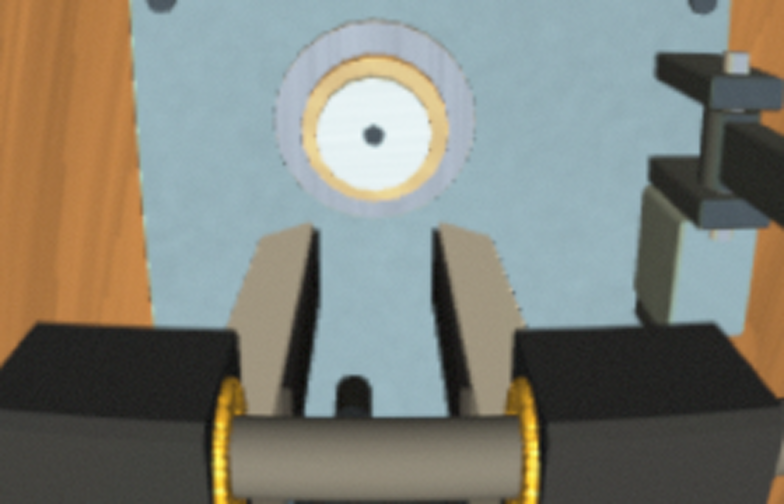

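The stack is concentric: plate centre at (375,119), wide disc (374,129), small disc (374,135), as expected from their heights. Next, the pedal with the gripper shut.

```bash
python3 - <<'E'
from h import *
c=load("w7"); o=np.array([180,150])
for d,z,r in((dict(l=275,r=475,t=20,b=217),30,40),(dict(l=302,r=447,t=56,b=201),44,28),(dict(l=316,r=432,t=78,b=192),56,21)): print(*fitc(c,d,z,r,(497,114),o,2.8))
E
python3 -m jog '[{"grip":0,"tx":0,"ty":-0.6,"tz":0,"turn":0},{"grip":0,"tx":0,"ty":-1.3,"tz":0,"turn":0},{"grip":0,"tx":0,"ty":-2,"tz":0,"turn":0},{"grip":0,"tx":0,"ty":-2.6,"tz":0.1,"turn":0},{"grip":0,"tx":0.4,"ty":-3.06,"tz":0.38,"turn":0},{"grip":0,"tx":0.8,"ty":-3.06,"tz":0.38,"turn":0},{"grip":0,"tx":1.1,"ty":-3.06,"tz":0.38,"turn":0},{"grip":0,"tx":1.2,"ty":-3.06,"tz":0.38,"turn":0},{"grip":0,"tx":1.2,"ty":-3.06,"tz":0.38,"turn":0},{"grip":0,"tx":1.2,"ty":-3.06,"tz":0.38,"turn":0}]' 20; python3 - <<'E'
from h import *
snap("scene","s1",(250,140,390,280),4)
E
```

```text
[497.5396783  114.59693966] [-1.09312136  1.09465951 -0.28743303  0.37769712]
[497.40051591 114.14218357] [-1.3304258   1.33109625  0.49742355 -0.48107746]
[497.08631785 114.58668335] [ 0.51221139 -0.51270008  0.98203145 -1.05990539]
clock: 14.53
eef_pos: [537.6, -1.6, 134.0]
eef_rot: [2.874, 1.57, 3.091]
wrist_force: [-0.2, 0.5, 0.1]
finger_gap: 0.4
```

View pics/s1.png

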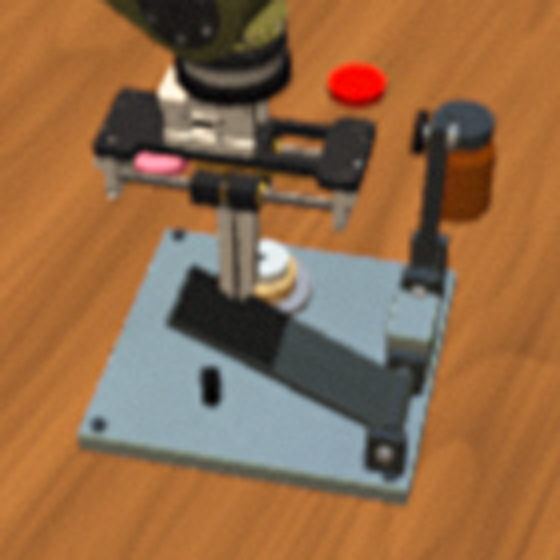

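Scene view: the shut fingers (238,298) are over the tread (230,318), with the press arm upright and clear. Pressing along the tread's arc.

```bash
python3 -m jog '[{"grip":0,"tx":0.12,"ty":0,"tz":0,"turn":0},{"grip":0,"tx":0.24,"ty":0,"tz":0,"turn":0},{"grip":0,"tx":0.35,"ty":0,"tz":0,"turn":0},{"grip":0,"tx":0.45,"ty":0,"tz":-0.04,"turn":0},{"grip":0,"tx":0.55,"ty":0,"tz":-0.09,"turn":0},{"grip":0,"tx":0.65,"ty":0,"tz":-0.13,"turn":0},{"grip":0,"tx":0.75,"ty":0,"tz":-0.18,"turn":0},{"grip":0,"tx":0.85,"ty":0,"tz":-0.22,"turn":0},{"grip":0,"tx":0.95,"ty":0,"tz":-0.26,"turn":0},{"grip":0,"tx":1.05,"ty":0,"tz":-0.3,"turn":0},{"grip":0,"tx":1.15,"ty":0,"tz":-0.33,"turn":0},{"grip":0,"tx":1.25,"ty":0,"tz":-0.36,"turn":0}]'
```

```text
clock: 15.58
eef_pos: [523.5, -4.9, 83.9]
eef_rot: [-3.062, 1.571, -2.845]
wrist_force: [-0.5, -0.7, 1.9]
finger_gap: 0.3
```

```bash
python3 -m jog '[{"grip":0,"tx":0.08,"ty":0,"tz":-0.01,"turn":0},{"grip":0,"tx":0.16,"ty":0,"tz":-0.03,"turn":0},{"grip":0,"tx":0.24,"ty":0,"tz":-0.05,"turn":0},{"grip":0,"tx":0.28,"ty":0,"tz":-0.06,"turn":0},{"grip":0,"tx":0.28,"ty":0,"tz":-0.06,"turn":0}]'
```

```text
clock: 16.0
eef_pos: [521.3, -5.4, 72.7]
eef_rot: [2.403, 1.571, 2.619]
wrist_force: [-0.1, -0.3, 2.1]
finger_gap: 0.1
```

Force is lower than expected (2 N), so I check numerically that the press arm swung, and that the tread went down.

```bash
python3 - <<'E'
from h import *
a=load("s1"); b=snap("scene","s2")
o=lambda x,y:(250+x/4,140+y/4)
# mean brightness: arm at crop (435,190); tread corner (185,300); over stack
for n,(x0,y0,x1,y1) in dict(arm=(428,150,442,230),treadcorner=(178,290,200,315),base_under=(225,360,245,380),stack=(262,250,285,275),gapright=(330,250,380,300)).items():
    s=[im["image"][140+y0//4:141+y1//4,250+x0//4:251+x1//4].reshape(-1,3).mean(0).round() for im in(a,b)]; print(n,*s)
d=np.abs(a["image"].astype(int)-b["image"]).sum(2)[140:280,250:390]>80
for r in d[::5,::3]: print("".join(".#"[int(v)] for v in r))
print(manip.read_state()["wrist_force"])
E
```

```text
arm [48. 40. 33.] [119.  59.  16.]
treadcorner [36. 38. 37.] [143. 156. 158.]
base_under [137. 158. 166.] [35. 34. 33.]
stack [208. 214. 211.] [164. 164. 157.]
gapright [146. 155. 156.] [124. 140. 146.]
..#######..##############......................
...########..########.####.....................
.....########.######.##.#......................
......##########.###...##......................
........#######.#.#######......................
.............####..####........................
.........###..############..###....#...........
........#####.########.#...#####...###.........
........##..#####.....#########.....##.........
........######..###.###....####.....#..........
.......#############..########......#..........
.......###########..##########.....##..........
........###....######.############.............
..............######.###.###...###.#...........
...............#######....#....................
...............########........................
................##########.....................
..............######...######..................
.............########........###...............
..............###..#####.......................
....................#######....................
...........................###.................
...............................................
...............................................
...............................................
...............................................
...............................................
...............................................
[-0.34491065 -0.08005951  1.44568372]
```

The arm has swung and the pedal is following. I continue to the stop.

```bash
python3 -m jog '[{"grip":0,"tx":0.05,"ty":0,"tz":-0.01,"turn":0},{"grip":0,"tx":0.1,"ty":0,"tz":-0.02,"turn":0},{"grip":0,"tx":0.15,"ty":0,"tz":-0.02,"turn":0},{"grip":0,"tx":0.15,"ty":0,"tz":-0.02,"turn":0}]'
```

```text
clock: 16.38
eef_pos: [520.4, -5.6, 66.6]
eef_rot: [3.004, 1.57, -3.063]
wrist_force: [-0.3, -0.7, 2.6]
finger_gap: 0.5
```

```bash
python3 -m jog '[{"grip":0,"tx":0.04,"ty":0,"tz":0,"turn":0},{"grip":0,"tx":0.08,"ty":0,"tz":-0.01,"turn":0},{"grip":0,"tx":0.1,"ty":0,"tz":-0.01,"turn":0},{"grip":0,"tx":0.1,"ty":0,"tz":-0.01,"turn":0}]'
```

```text
clock: 16.72
eef_pos: [520.1, -5.7, 62.9]
eef_rot: [-3.035, 1.571, -2.818]
wrist_force: [-1.3, -0.1, 2.7]
finger_gap: 0.6
```

```bash
python3 -m jog '[{"grip":0,"tx":0.03,"ty":0,"tz":0,"turn":0},{"grip":0,"tx":0.06,"ty":0,"tz":0,"turn":0},{"grip":0,"tx":0.06,"ty":0,"tz":0,"turn":0}]'; python3 -m jog '[{"grip":0,"tx":0.03,"ty":0,"tz":0,"turn":0},{"grip":0,"tx":0.03,"ty":0,"tz":0,"turn":0}]'
```

```text
clock: 16.97
eef_pos: [520.1, -5.7, 61.3]
eef_rot: [-2.664, 1.571, -2.447]
wrist_force: [-5.1, 0.2, 12.0]
finger_gap: 0.7
clock: 17.13
eef_pos: [520.1, -5.7, 60.8]
eef_rot: [-1.324, 1.571, -1.107]
wrist_force: [-10.4, -0.8, 23.3]
finger_gap: 0.3
```

```bash
python3 -m jog '[{"grip":0,"tx":0.015,"ty":0,"tz":-0.01,"turn":0},{"grip":0,"tx":0.015,"ty":0,"tz":-0.01,"turn":0},{"grip":0,"tx":0.015,"ty":0,"tz":-0.01,"turn":0}]'; python3 - <<'E'
from h import *
snap("scene","s3",(250,140,390,280),4)
E
```

```text
clock: 17.38
eef_pos: [520.1, -5.7, 60.7]
eef_rot: [-0.333, 1.57, -0.116]
wrist_force: [-10.4, 0.0, 26.5]
finger_gap: 0.8
```

View pics/s3.png

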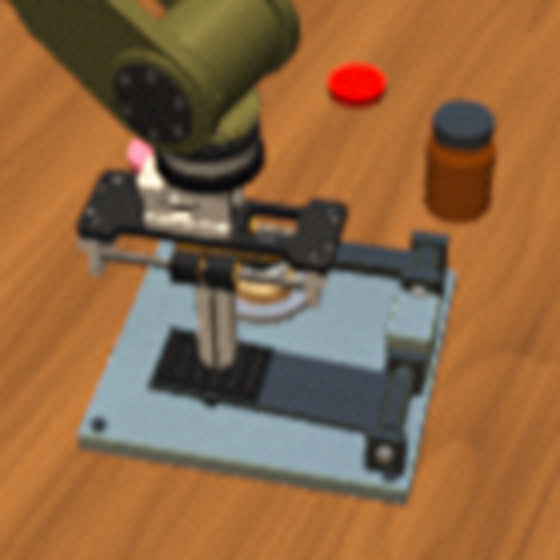

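The pedal lies flat on its stop peg (210,400) and the arm is level over the stack (270,265). I hold for over a second, then come up along the arc.

```bash
python3 -m jog '[{"grip":0,"tx":0.01,"ty":0,"tz":0,"turn":0},{"grip":0,"tx":0.01,"ty":0,"tz":0,"turn":0},{"grip":0,"tx":0.01,"ty":0,"tz":0,"turn":0},{"grip":0,"tx":0.01,"ty":0,"tz":0,"turn":0},{"grip":0,"tx":0.01,"ty":0,"tz":0,"turn":0},{"grip":0,"tx":0.01,"ty":0,"tz":0,"turn":0},{"grip":0,"tx":0.01,"ty":0,"tz":0,"turn":0},{"grip":0,"tx":0.01,"ty":0,"tz":0,"turn":0},{"grip":0,"tx":0.01,"ty":0,"tz":0,"turn":0},{"grip":0,"tx":0.01,"ty":0,"tz":0,"turn":0},{"grip":0,"tx":0.01,"ty":0,"tz":0,"turn":0},{"grip":0,"tx":0.01,"ty":0,"tz":0,"turn":0}]' && python3 -m jog '[{"grip":0,"tx":-0.05,"ty":0,"tz":0,"turn":0},{"grip":0,"tx":-0.12,"ty":0,"tz":0,"turn":0},{"grip":0,"tx":-0.2,"ty":0,"tz":0.02,"turn":0},{"grip":0,"tx":-0.28,"ty":0,"tz":0.04,"turn":0},{"grip":0,"tx":-0.36,"ty":0,"tz":0.06,"turn":0},{"grip":0,"tx":-0.44,"ty":0,"tz":0.08,"turn":0},{"grip":0,"tx":-0.52,"ty":0,"tz":0.1,"turn":0},{"grip":0,"tx":-0.6,"ty":0,"tz":0.13,"turn":0},{"grip":0,"tx":-0.68,"ty":0,"tz":0.16,"turn":0},{"grip":0,"tx":-0.76,"ty":0,"tz":0.19,"turn":0},{"grip":0,"tx":-0.84,"ty":0,"tz":0.22,"turn":0},{"grip":0,"tx":-0.92,"ty":0,"tz":0.25,"turn":0}]'
```

```text
clock: 18.43
eef_pos: [520.1, -5.8, 60.6]
eef_rot: [-0.363, 1.57, -0.146]
wrist_force: [-12.6, 0.3, 30.1]
finger_gap: 0.6
clock: 19.43
eef_pos: [529.7, -3.5, 95.6]
eef_rot: [0.599, 1.571, 0.816]
wrist_force: [-0.4, -0.7, 0.7]
finger_gap: 0.4
```

```bash
python3 -m jog '[{"grip":0,"tx":-0.1,"ty":0,"tz":0.05,"turn":0},{"grip":0,"tx":-0.2,"ty":0,"tz":0.1,"turn":0},{"grip":0,"tx":-0.3,"ty":0,"tz":0.14,"turn":0},{"grip":0,"tx":-0.4,"ty":0,"tz":0.18,"turn":0},{"grip":0,"tx":-0.5,"ty":0,"tz":0.2,"turn":0},{"grip":0,"tx":-0.6,"ty":0,"tz":0.2,"turn":0},{"grip":0,"tx":-0.9,"ty":0,"tz":0.2,"turn":0},{"grip":0,"tx":-1.3,"ty":0,"tz":0.2,"turn":0},{"grip":0,"tx":-1.8,"ty":0,"tz":0.2,"turn":0},{"grip":0,"tx":-2.2,"ty":0,"tz":0.1,"turn":0},{"grip":0,"tx":-2.2,"ty":0,"tz":0.1,"turn":0},{"grip":0,"tx":-2.2,"ty":0,"tz":0.1,"turn":0}]'; python3 -c "
from h import *
plan((497,40,182),(497,114.5,182))"
```

```text
clock: 20.43
eef_pos: [533.5, -2.8, 183.5]
eef_rot: [-0.315, 1.57, -0.098]
wrist_force: [-0.5, 0.2, -0.3]
finger_gap: 0.5
turn -0.03 pos [533.5  -2.8 183.5] t 20.4333 gap 0.47459700695258844 F [-0.5  0.2 -0.3]
(497, 40, 182) -> tx,ty,tz [ 0.037  1.241 -0.662]
(497, 114.5, 182) -> tx,ty,tz [ 0.037  3.059 -0.261]
```

Clear of everything. I retreat and check the end state numerically, as the 12 views are used up.

```bash
python3 -m jog '[{"grip":0,"tx":-0.2,"ty":-0.8,"tz":-0.3,"turn":0},{"grip":0,"tx":-0.2,"ty":-1.6,"tz":-0.6,"turn":0},{"grip":0,"tx":-0.2,"ty":-2.4,"tz":-0.9,"turn":0},{"grip":0,"tx":-0.2,"ty":-3.2,"tz":-1.2,"turn":0},{"grip":0,"tx":-0.2,"ty":-4,"tz":-1.5,"turn":0},{"grip":0,"tx":-0.2,"ty":-4.8,"tz":-1.8,"turn":0},{"grip":0,"tx":-0.2,"ty":-5,"tz":-2,"turn":0},{"grip":0,"tx":-0.2,"ty":-5,"tz":-2,"turn":0},{"grip":0,"tx":-0.2,"ty":-5,"tz":-2,"turn":0}]'; python3 - <<'E'
from h import *
a=load("top0"); b=snap("top","top1"); A=a["image"].astype(int);B=b["image"].astype(int)
d=np.abs(A-B).sum(2)>90
print("diff map (cols 150-480 step5, rows 130-310 step5)")
for r in range(130,310,5): print("".join(".#"[int(d[r:r+5,k:k+5].mean()>.3)] for k in range(150,480,5)))
ref=np.array([496.2,111.6])  # plate centre as this camera saw it
x0,y0=260,190; im=B[y0:245,x0:318]
wht=im.min(2)>205; 
wd=(im[:,:,0]-im[:,:,2])>35
for n,m,z,rr in(("small",wht,56,21),("wide+small",wht|wd,44,28)):
    k,l,st,ce=cv2.connectedComponentsWithStats(m.astype(np.uint8)); i=1+np.argmax(st[1:,4])
    hull=cv2.convexHull(np.argwhere(l==i)[:,::-1].astype(np.int32)); (cx,cy),rad=cv2.minEnclosingCircle(hull)
    print(n,st[i],(cx+x0,cy+y0),rad,"world",onz(b,cx+x0,cy+y0,z), "radius mm",rad*(1078-z)/411)
E
```

```text
clock: 21.18
eef_pos: [498.0, -214.9, 190.3]
eef_rot: [2.3, 1.569, 2.516]
wrist_force: [1.1, 0.5, -0.5]
finger_gap: 0.5
diff map (cols 150-480 step5, rows 130-310 step5)
..................................................................
..................................................................
..................................................................
............................................................###...
.........................................................#####..#.
.......................................................######...#.
.......................................................######.....
.......................................................######.....
........................................................#####.....
........................................................#####.....
........................................................#####.....
........................................................#######...
........................................................########..
........................................................###
[... 1083 characters left out ...]
..............................................#####............
.................................................#####............
................................................#####.............
...............................................######.............
...............................................#####..............
...............................................#####..............
small [ 20  19  16  15 170] (287.1666660308838, 216.1666660308838) 8.127557754516602 world [495.77332871 113.04966301  56.        ] radius mm 20.21013144797072
wide+small [  0   8  11  47 270] (265.0, 221.0) 23.537303924560547 world [485.67935102 170.02617855  44.        ] radius mm 59.21550427736157
```

Pedal, press arm and jar match the starting image; the changes are the stack, the disc's empty spot and the robot. The wide-disc mask leaked into the wood, so I redo it locally.

```bash
python3 - <<'E'
from h import *
b=load("top1"); a=load("top0"); B=b["image"].astype(int); A=a["image"].astype(int)
vv,uu=np.mgrid[0:400,0:640]; near=np.hypot(uu-288,vv-216.5)<14
ch=(B[:,:,0]-B[:,:,2]>12)&near; wh=(B.min(2)>200)&near
for n,m,z in(("ring+small",ch|wh,44),("small",wh,56)):
    u,v=uu[m],vv[m]; uc,vc=(u.min()+u.max())/2,(v.min()+v.max())/2
    print(n,m.sum(),u.min(),u.max(),v.min(),v.max(),onz(b,uc,vc,z)[:2],"centroid",onz(b,u.mean(),v.mean(),z)[:2])
for n,p,z in(("wide",(496.2,111.9),44),("small",(496.2,111.9),56)): print(n,"expected px",proj(b,(*p,z)))
print(B[216,270:308].tolist())
s=manip.read_state(); print(s["clock"],s["wrist_force"])
E
```

```text
ring+small 339 278 299 206 227 [496.33255878 110.56640273] centroid [495.85933452 111.42273442]
small 184 280 295 209 223 [496.1819658  112.21441582] centroid [496.49607131 113.18029506]
wide expected px (np.float64(287.9735913203981), np.float64(216.55902839013785))
small expected px (np.float64(287.62554766273814), np.float64(215.99117246076352))
[[140, 159, 176], [137, 159, 173], [138, 158, 175], [142, 158, 175], [146, 159, 179], [154, 164, 184], [152, 160, 175], [175, 170, 167], [193, 184, 161], [207, 205, 195], [211, 223, 231], [211, 227, 236], [216, 230, 237], [217, 229, 236], [215, 230, 237], [195, 210, 226], [148, 163, 177], [102, 114, 125], [124, 137, 151], [184, 200, 214], [212, 226, 235], [214, 229, 235], [212, 227, 234], [213, 229, 236], [214, 230, 237], [209, 220, 228], [196, 190, 175], [196, 177, 143], [190, 173, 140], [163, 156, 148], [154, 158, 172], [153, 165, 187], [157, 168, 188], [146, 158, 177], [129, 145, 159], [131, 153, 168], [131, 153, 169], [136, 160, 175]]
21.2333 [-0.10993732  0.49462807 -0.01645332]
```

```bash
python3 -c "
from cell import manip
print(manip.sign_off())"
```

```text
the job is handed in; nothing more can be done
None
```

I built the stack, pressed it and handed the job in at about 21 s of the 72 s allowed. No verdict is given at hand-in.

**What I did:** I laid the plywood disc on the plate and the aluminium disc on top of it. With shut fingers I pressed the pedal to its stop, with the tip at 61 mm and about 23–30 N. I held it there for about 1.3 s and let it back up while following it most of the way, then retreated clear of everything.

**What the last checks showed:**
- **Before pressing:** the wrist camera put both discs within about 0.5 mm of the plate's centre.
- **While pressing:** the picture showed the pedal down on its stop and the press arm level over the stack.
- **After pressing:** the final top image showed the pedal, press arm and jar unchanged from the start. The discs were centred to about 1–1.5 mm, which is as fine as that camera resolves.

**What fell short:**
- **Pedal force:** the wrist force read only 2–3 N on the way down, below the 10–15 N stated near the stop, then rose sharply at the stop.
- **Wide disc check:** my first measurement of the wide disc in the final top image failed because the colour mask leaked into the wood. A redo close around the stack worked.
- **Tin:** the arm hid the tin in the final image, so I did not check it there. The tool only ever passed over it well above its rim.

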